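# Show the steel ball to the inspection camera in its tray

## Task

A steel ball from the lid press waits in the blind black pocket of the small grey two-pocket tray. Lift the tray level by its yellow grip with the ball still in that pocket, then, with the tray in the air, tip it gently (well under 30 degrees) so that the ball rolls over the low ridge into the clear window pocket; never touch the ball or let it leave the tray. Carry the tray to the up-looking inspection camera and finish while holding it there, level and still, with the middle of the window straight over the lens and its underside about 5 cm above the lens; touch neither the camera nor the cup, tub, pink lid and screwdriver standing round about.

Things in the scene. Friction and masses are not known exactly. Their poses are not given: they have to be found in the camera images.
- tray_grip (a point): Point on the tray's upright yellow grip: a plate 12 mm thick (x), 36 wide (y), its top 80 mm above the tray's underside; this point is on its middle plane, 64 mm above the underside. Axes are the tray's: x from the grip towards the pockets, y across, z up (vertical when level). Loose grey metal tray, 145 x 44 mm, about 0.16 kg; 32 mm ahead of the point the channel begins, rim only 13 mm high.
- tray_window (a point): Underside of the tray below the middle of the clear window pocket, the far one: 102 mm ahead (+x) of the grip point, 64 mm below it; tray axes. The two V pockets have floors sloping 7 degrees: the black one has its middle at x = -44 mm from here, the ridge (2.7 mm high) is at x = -22. Lower the window end 12 to 15 degrees and the ball rolls over; it stays once the tray is level again.
- ball_center (a point): Centre of the loose steel ball, 24 mm in diameter, 56 g. At rest in the middle of a pocket its centre is 17 mm above the tray's underside. It starts in the black pocket, nearer the grip.
- lens_top (a point): Middle of the round glass of the up-looking inspection camera, 60 mm above the table, z up. The camera is a grey box, 76 x 76 mm, with a black ring and a steel lens barrel (38 mm in diameter) on top; fixed to the table.
- tray: The ball tray itself; origin on its underside between the two pockets, under the ridge (80 mm ahead of the grip's middle plane), same axes as the grip.
- ball: The ball; origin at its lowest point as it starts, turns with it as it rolls (use the centre instead).
- lens: The inspection camera; origin under its middle on the table.
- cup: Loose steel measuring cup, 72 mm in diameter, 82 mm high, upright; a bystander. Origin under its middle.
- tub: Loose open pink tub, 96 mm in diameter, 55 mm high; a bystander. Origin under its middle.
- lid: Loose pink tub lid lying open side up, 98 mm in diameter, 16 mm high; a bystander. Origin under its middle.
- driver: Loose screwdriver with an orange grip, lying, 190 mm long, 29 mm high; a bystander. Origin under its middle.
Not all that is in view belongs to the job. Leave any orange look-alike of the lens alone.

How it is judged:
On the way, in this order (a step that is already met when the one before it is completed fails the run):
1. the tray is lifted clear of the table with the ball still in the black pocket (height (world z) of tray_window above 0.03 m and height (world z) of tray_grip above 0.09 m and x of ball_center in the frame of tray_window below -0.03 m and contact force between the fingers and tray above 1 N), for 0.2 s.
2. the ball has rolled into the clear window pocket, with the tray held in the air (x of ball_center in the frame of tray_window between -0.01 and 0.012 m and height (world z) of tray_window above 0.02 m and contact force between the fingers and tray above 1 N), for 0.2 s.
At the end, for the whole second after the job is handed in: The gripper holds the tray in the air, still, level within 4.5 degrees, the ball at rest in the clear pocket (within 10 mm of its middle), the window's middle within 12 mm sideways of the lens's middle and its underside 25 to 85 mm above the lens, the tray touching nothing else (x of ball_center in the frame of tray_window between -0.01 and 0.012 m and horizontal distance between tray_window and lens_top below 0.012 m and height (world z) of tray_window between 0.085 and 0.145 m and angle between tray_window's own z axis and vertical below 0.08 rad and linear speed of tray below 0.02 m/s and linear speed of ball below 0.03 m/s and contact force between the fingers and tray above 1 N and contact force between tray and lens below 0.2 N); the arm keeps its last pose, push and grip.
It fails at once if the ball leaves the tray's channel (z of ball_center in the frame of tray_window above 0.032 m or z of ball_center in the frame of tray_window below 0.01 m or y of ball_center in the frame of tray_window above 0.012 m or y of ball_center in the frame of tray_window below -0.012 m or x of ball_center in the frame of tray_window above 0.022 m or x of ball_center in the frame of tray_window below -0.066 m).
It fails at once if the tray is tipped by more than 0.52 rad (30 degrees) (angle between tray_window's own z axis and vertical above 0.52 rad).
It fails at once if the robot touches the ball (contact force between any of the arm, the fingers and ball above 0.3 N).
It fails at once if the inspection camera is touched (contact force between lens and anything else above 2 N).
It fails at once if the cup, tub, pink lid or screwdriver is shifted by more than 30 mm, or the cup or tub tipped (distance of any of cup, tub, lid, driver from where it was at the start of the episode above 0.03 m or angle between any of cup, tub's own z axis and vertical above 0.4 rad).
It also fails if it takes over 61 s, if anything falls off the work surface, if the arm or the gripper's body presses on something with over 40 N, if the wrist force passes 120 N, or if a joint passes its speed limit or range.

## Robot

A 6-joint arm with a two-finger parallel gripper is mounted at the origin on a cart in front of the work surface, level with it; the furniture and walls round the work are solid. World frame = base frame: x ahead of the robot, y to its left, z up, the work surface at z = 0. Lengths are in m, angles in rad, forces in N, time in s.
With the tool pointing down it reaches from about 0.425 to 0.925 m from the base axis. Payload 12.5 kg.
Tool frame: the origin (TCP) lies at the very end of the fingers, on their centre line; the grasp point (between the pads) lies 19 mm behind it (arm.grip_point_offset is the distance from the TCP to the grasp point, in m); z points along the fingers, y is the line along which they close (so a half turn about z gives the same grasp; the last joint's range is limited). The gripper opens to 85 mm and grips with 20 to 120 N. Pads are 22 mm wide; open, the fingers measure 114 mm over their backs; the gripper's body (76 mm by 85 mm) begins 54 mm behind the grasp point. The pads swing forward as they close: fully open they stand 13 mm farther back than shut.
Start: joints at [1.066, 0.491, 1.559, -0, 1.092, -0.106], TCP at [0.243, 0.576, 0.231] pointing down, gripper open.
Joint ranges: [-3.1, 3.1], [-0.84, 2.19], [0.05, 2.79], [-1.13, 4.28], [0.06, 2.93], [-2.69, 2.69]. Speed limits (rad/s): [2.22, 2.22, 2.79, 3.14, 3.14, 3.14].

## Interface

Orientations are given as a rotation vector (axis times angle).
In Python, from plant import read_state, vision, order, arm gives the robot as it stands. The module is installed in compiled form; this text tells all that it offers.
- The arm moves only by the tool send_rows, never from a script. Its arguments are lists of equal length, an entry for each row: "slide": the shift along the tool's x, y, z in m, a list of three; "rot": the turn, a rotation vector about the tool's x, y, z in rad, a list of three. In form: {"slide": [[tx, ty, tz], ...], "rot": [[ax, ay, az], ...]}. A call has 1 to 10 rows; each row is the pose to reach, as a shift and turn from the pose commanded when the call began, along the tool's axes at that moment; what a row does not reach only later rows make up. A row lasts 1/10 s, in which the tool goes at most 50 mm and 8.59 degrees, less where a joint would pass 70% of its speed; a pose out of reach is approached as far as the arm can. A call with a gripper value outside its range is refused whole. "grip" is the opening, from 0 (shut) to 1 (fully open), set as the call begins (left out, the last holds). The fingers move at their own pace and stop on an object; the grip force is fixed at half the most. Time passes only in rows, so rows that repeat a pose let the fingers close. It gives the time, the measured TCP pose, the force, the opening and the grip force at its end, in the units of the state.
- read_state(): the state, without advancing time (a new reading comes with each control period).
- vision.camera(name): name is "side" or "top"; returns (picture, depth): 480x640x3 uint8, red, green, blue; 480x640 float32, m along the optical axis (not along the pixel's ray), 0 where there is no reading.
- vision.calibration(name): a dict with "fx", "fy", "cx", "cy" (pixels), "dist" ([k1, k2, p1, p2, k3] as OpenCV has them; the pictures are not rectified), "origin" and "rotation" of the camera in the world. Camera axes: x right, y up, looking along -z (the intrinsics and any distortion apply to the point x, -y, -z); pixel columns grow to the right and rows downward; lengths in m; the calibration is good to about 2 mm. A picture is of the moment at which its call begins. calibration takes no time and is no camera call.
- order.finish_job(): hands the job in; it is judged then, once.
The state is a dict: "time": time; "joint_pos": joint angles; "joint_vel": joint speeds; "joint_torque": joint torques, N m; "tool_pos": TCP position; "eef_rot": TCP orientation; "force": force on the tool from outside, world axes, zero at the start; "moment": the same for the moment, N m; "opening": opening from 0.0 (shut) to 1.0 (fully open); "grip_force": force on a finger pad.
Only numpy, scipy, OpenCV 4.12 (cv2) and the standard library are available. Lean on these libraries where they do the work, as an engineer would, in place of code of your own. Each camera call takes 0.05 s, during which the arm holds its last target. There are 200 camera calls.

## Working session

There is one attempt and no reset: what is moved stays moved. The work goes in short steps, Python scripts to look and compute and a tool call to move; the robot and the scene stay as the last step left them, time stands still between calls to the robot, and variables do not carry over. Pictures are saved under pics/ and viewed, at most 10 in all, crops included, and the job is handed in when it is done.

Besides the shell and the picture viewer there is one more tool, called after "Call:" as name(argument=value, ...) on one line, values as JSON. send_rows: Moves the arm, as the interface text tells. Its arguments: {"type":"object","properties":{"slide":{"type":"array"},"rot":{"type":"array"},"grip":{"type":"number"}},"required":["slide","rot"]}

```bash
mkdir -p pics
cat > h.py <<'E'
import numpy as np, cv2
from plant import read_state, vision, order, arm
def snap(n):
    p,d=vision.camera(n); cv2.imwrite(f'pics/{n}_{read_state()["time"]:.2f}.png',p[:,:,::-1]); np.savez(f'{n}.npz',p=p,d=d)
    return p,d
def cloud(n,d):
    c=vision.calibration(n); K=np.array([[c['fx'],0,c['cx']],[0,c['fy'],c['cy']],[0,0,1]])
    v,u=np.mgrid[:480,:640]
    q=cv2.undistortPoints(np.stack([u,v],-1).reshape(-1,1,2).astype(np.float64),K,np.array(c['dist'],float)).reshape(480,640,2)
    P=np.stack([q[...,0]*d,-q[...,1]*d,-d],-1)
    R=np.array(c['rotation'])
    if R.shape!=(3,3): R=cv2.Rodrigues(R)[0]
    W=P@R.T+np.array(c['origin']); W[d<=0]=np.nan
    return W
E
python3 - <<'E'
from h import *
for n in('top','side'):
    snap(n); c=vision.calibration(n); print(c)
print(read_state(),arm.grip_point_offset)
import os;print(os.listdir('pics'))
E
mv pics/top_* pics/top1.png; mv pics/side_* pics/side1.png
```

```text
{'fx': 599.0829944207212, 'fy': 599.0829944207212, 'cx': 316.55548997881317, 'cy': 238.6314224759769, 'dist': array([-0.0421335,  0.       ,  0.       ,  0.       ,  0.       ]), 'origin': array([0.46267629, 0.03085987, 1.44352632]), 'rotation': array([ 0.04163757, -0.05556241, -1.54404716])}
{'fx': 461.6192315121638, 'fy': 461.6192315121638, 'cx': 323.7834479549833, 'cy': 241.86900275012954, 'dist': array([-0.04636057,  0.        ,  0.        ,  0.        ,  0.        ]), 'origin': array([0.55640665, 0.89086511, 0.72652065]), 'rotation': array([ 0.0057617 , -1.41234452, -2.79446262])}
{'time': 0.1, 'joint_pos': array([ 1.06641175e+00,  4.91516547e-01,  1.55939584e+00,  3.55343651e-05,
        1.09169517e+00, -1.05591638e-01]), 'joint_vel': array([ 1.77534726e-03, -1.58345849e-05, -8.00042241e-04,  2.34320009e-04,
       -2.12629002e-04,  6.61761064e-04]), 'joint_torque': array([ 3.10481584e-03, -6.19452739e+01, -2.62030399e+01, -1.15359708e-04,
        2.88893709e-03, -5.87271032e-06]), 'tool_pos': array([0.24256142, 0.57579514, 0.23077292]), 'eef_rot': array([-6.22238597e-01, -3.07901244e+00,  1.50561376e-03]), 'force': array([-0.14002707,  0.6476804 , -0.50956114]), 'moment': array([-0.0224403 , -0.0266772 ,  0.01619609]), 'grip_force': 0.0, 'opening': 0.9993047997843137} 0.0187
['top_0.05.png', 'side_0.10.png']
```

View pics/top1.png

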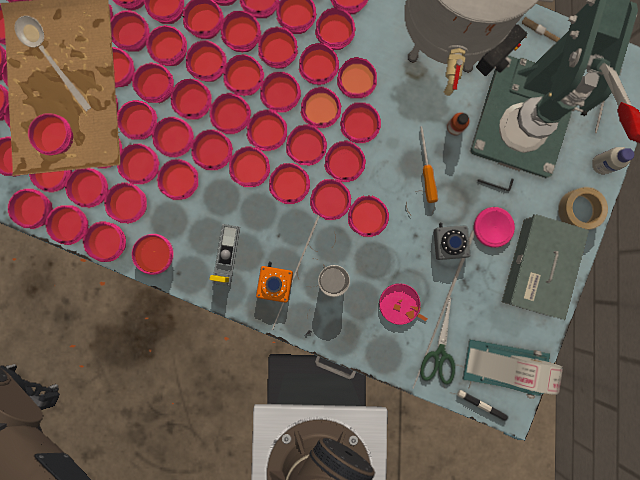

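View pics/side1.png

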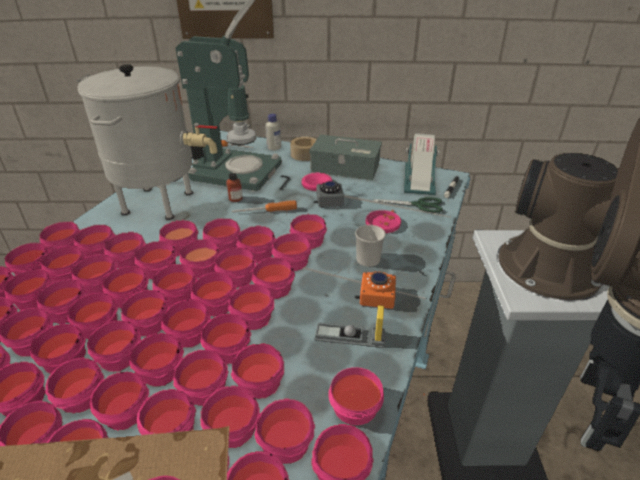

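The top view shows the grey tray at (227,255) with its yellow grip at (218,280), the ball at (226,258), the grey camera at (453,241), and an orange look-alike at (275,283). The cup is at (333,281), the pink round parts at (400,303) and (494,227), and the driver at (429,180). 

Candidates for the lens are the grey box at (453,241), which I choose, and the orange box at (275,283), the decoy. The only tray candidate is the one at (227,255).

```bash
cat > m.py <<'E'
from h import *
for n in('top','side'):
    z=np.load(n+'.npz'); p,d=z['p'],z['d']; W=cloud(n,d); hsv=cv2.cvtColor(p,cv2.COLOR_RGB2HSV)
    box=(slice(220,300),slice(195,245)) if n=='top' else (slice(295,350),slice(305,400))
    m=np.zeros((480,640),bool); m[box]=1
    y=m&(hsv[...,0]>20)&(hsv[...,0]<35)&(hsv[...,1]>120)&(hsv[...,2]>90)
    Y=W[y]; Y=Y[np.isfinite(Y[:,0])]
    print(n,'yellow',y.sum(),np.argwhere(y).mean(0),Y.min(0),Y.max(0)); T=Y[Y[:,2]>Y[:,2].max()-.015]
    r=cv2.minAreaRect((T[:,:2]*1000).astype(np.float32)); print('top rect',r,'mean',T.mean(0),len(T))
    t=m&(W[...,2]>.006)&(W[...,2]<.06); T=W[t]; r=cv2.minAreaRect((T[:,:2]*1000).astype(np.float32)); print('tray rect',r,len(T))
    b=m&(W[...,2]>.02)&(W[...,2]<.04)&~y; print('ball?',W[b].mean(0),b.sum())
    box=(slice(215,265),slice(430,472)) if n=='top' else (slice(175,210),slice(312,348))
    m[:]=0; m[box]=1
    L=W[m&(W[...,2]>.045)&(W[...,2]<.1)]; print('cam hi',L.min(0),L.max(0),len(L)); L2=L
    r=cv2.minAreaRect((L2[:,:2]*1000).astype(np.float32)); print(r)
    for lo,hi in((.03,.045),(.045,.053),(.053,.058),(.058,.07)):
        q=m&(W[...,2]>lo)&(W[...,2]<hi); L=W[q]
        if len(L): print(lo,len(L),L.mean(0),np.argwhere(q).mean(0), (L.min(0)+L.max(0))/2)
    if n=='top':
        cv2.imwrite('pics/c.png',np.hstack([cv2.resize(p[215:295,190:250,::-1],None,fx=6,fy=6,interpolation=2),cv2.resize(p[205:285,425:485,::-1],None,fx=6,fy=6,interpolation=2)]))
        for k,(u,v) in dict(cup=(333,281),tubA=(400,303),tubB=(494,227),orange=(275,283),drv=(429,180),decoyrod=(311,230)).items(): print(k,W[v-3:v+4,u-3:u+4].reshape(-1,3).mean(0), np.nanmax(W[v-20:v+20,u-18:u+18,2]))
E
python3 m.py
```

```text
top yellow 103 [278.12621359 218.46601942] [0.44249803 0.22494566 0.00915207] [0.45869277 0.26210859 0.08597613]
top rect ((451.6138000488281, 243.80796813964844), (36.18846893310547, 11.41771125793457), 81.48387908935547) mean [0.45156915 0.24321109 0.08004962] 81
tray rect ((496.1986083984375, 251.8886260986328), (189.55271911621094, 115.56610107421875), 1.7985990047454834) 770
ball? [0.50477268 0.2358167  0.02605981] 73
cam hi [ 0.51223403 -0.33899295  0.04502074] [ 0.58632148 -0.26320712  0.06924769] 597
((550.220947265625, -299.9107666015625), (72.05220031738281, 74.5505599975586), 5.242146015167236)
0.03 457 [ 0.54917555 -0.29613052  0.04015403] [242.57768053 450.43982495] [ 0.5508968  -0.30208343  0.03754034]
0.045 276 [ 0.55085254 -0.30102483  0.04927481] [241.69565217 453.43115942] [ 0.54927776 -0.30110003  0.04900622]
0.053 150 [ 0.54899886 -0.30083377  0.05521176] [242.34       453.94666667] [ 0.55097085 -0.30098653  0.05549476]
0.058 171 [ 0.55073926 -0.3019191   0.06147302] [241.4502924  455.06432749] [ 0.55158684 -0.30433626  0.06363374]
cup [ 0.45163744 -0.0227839   0.
[... 676 characters left out ...]
4453), 73.75183868408203) 1356
ball? [0.46425876 0.17663036 0.02853424] 309
cam hi [ 0.51818995 -0.32626814  0.04501783] [ 0.58893717 -0.26590486  0.06646617] 224
((553.718505859375, -297.3085021972656), (68.35126495361328, 61.14996337890625), 3.231137275695801)
0.03 225 [ 0.55248883 -0.27908226  0.03958599] [193.8 329.2] [ 0.55217149 -0.29807148  0.03747749]
0.045 81 [ 0.55191619 -0.28625668  0.04894458] [189.7654321  329.43209877] [ 0.55356356 -0.2960865   0.04897358]
0.053 68 [ 0.55083006 -0.29030994  0.05454361] [187.39705882 329.80882353] [ 0.55171386 -0.29557374  0.05541616]
0.058 75 [ 0.55225242 -0.29951749  0.06175282] [183.68       329.34666667] [ 0.55180457 -0.30283594  0.06231782]
```

View pics/c.png

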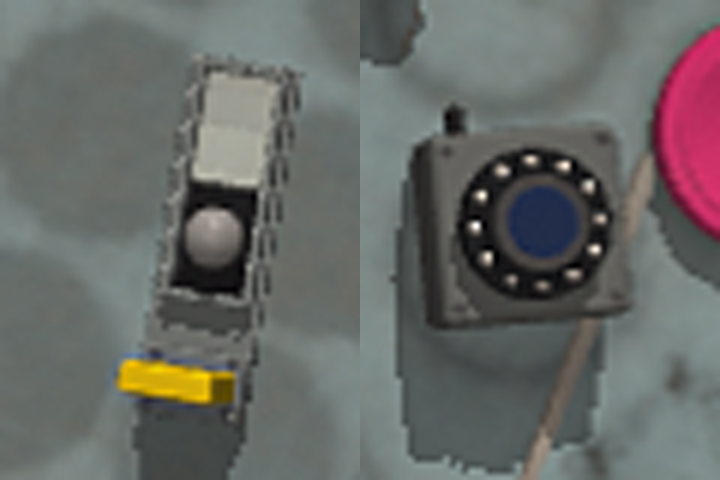

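The left crop confirms the tray: yellow grip, ball in the black pocket, and the window pocket at the far end. The right crop confirms the grey camera, with its lens at about pixel (456,242) and a pink round part beside it.

```bash
cat > go.py <<'E'
import sys; from h import *
from scipy.spatial.transform import Rotation as Ro
# usage: go.py gx gy z yaw_deg pitch_deg(window down +): desired TCP pose, relative to current
x,y,z,yaw,pit=map(float,sys.argv[1:6])
s=read_state(); R0=Ro.from_rotvec(s['eef_rot']); a=np.radians(yaw)
R=np.array([[-np.sin(a),np.cos(a),0],[np.cos(a),np.sin(a),0],[0,0,-1]]).T
R=np.array([[-np.sin(a),np.cos(a),0],[np.cos(a),np.sin(a),0],[0,0,-1.]]).T
R1=Ro.from_matrix(R)*Ro.from_euler('x',pit,degrees=True)
np.set_printoptions(precision=4,suppress=True)
print('slide',R0.inv().apply(np.array([x,y,z])-s['tool_pos']),'rot',(R0.inv()*R1).as_rotvec(),s['time'],s['joint_pos'],'\ntoolY',R0.as_matrix()[:,1],'target traydir',R1.as_matrix()[:,1],s['tool_pos'])
E
python3 go.py .452 .244 .16 -8.8 0
```

```text
slide [-0.3219 -0.2244  0.071 ] rot [-0.0009  0.0005  1.3256] 0.1 [ 1.0664  0.4915  1.5594  0.      1.0917 -0.1056] 
toolY [ 0.3883  0.9215 -0.001 ] target traydir [ 0.9882 -0.153   0.    ] [0.2426 0.5758 0.2308]
```

Call:
send_rows(slide=[[-0.032, -0.022, 0], [-0.064, -0.045, 0], [-0.097, -0.067, 0], [-0.129, -0.09, 0], [-0.161, -0.112, 0.01], [-0.193, -0.135, 0.02], [-0.225, -0.157, 0.035], [-0.258, -0.18, 0.05], [-0.29, -0.202, 0.06], [-0.322, -0.224, 0.071]], rot=[[0, 0, 0.13], [0, 0, 0.265], [0, 0, 0.4], [0, 0, 0.53], [0, 0, 0.66], [0, 0, 0.795], [0, 0, 0.93], [0, 0, 1.06], [0, 0, 1.19], [0, 0, 1.326]], grip=1)

```text
time: 1.1
tool_pos: [0.453, 0.243, 0.1598]
eef_rot: [-2.391, -2.037, 0.0]
force: [0.9, 0.4, -0.4]
opening: 1.002
grip_force: 0.0
```

```bash
python3 go.py .452 .244 .045 -8.8 0
```

```text
slide [ 0.0008 -0.0011  0.1148] rot [-0.0002  0.     -0.0058] 1.1 [0.3638 0.4275 1.9084 0.0001 0.806  0.5232] 
toolY [ 0.9873 -0.1587 -0.0002] target traydir [ 0.9882 -0.153   0.    ] [0.453  0.243  0.1598]
```

Call:
send_rows(slide=[[0, 0, 0.015], [0, 0, 0.03], [0, 0, 0.045], [0, 0, 0.06], [0, 0, 0.075], [0, 0, 0.09], [0, 0, 0.1], [0, 0, 0.108], [0.0005, -0.0005, 0.113], [0.0005, -0.0005, 0.115]], rot=[[0, 0, 0], [0, 0, 0], [0, 0, 0], [0, 0, 0], [0, 0, 0], [0, 0, 0], [0, 0, 0], [0, 0, 0], [0, 0, 0], [0, 0, 0]])

```text
time: 2.1
tool_pos: [0.4519, 0.2452, 0.045]
eef_rot: [-2.386, -2.044, 0.0]
force: [-1.0, 0.3, 0.8]
opening: 0.998
grip_force: 0.0
```

```bash
python3 - <<'E'
from h import *
p,d=snap('side'); q=p[270:370,290:420,::-1]
cv2.imwrite('pics/s2.png',cv2.resize(q,None,fx=5,fy=5,interpolation=2))
E
python3 go.py .452 .244 .045 -8.8 0
```

```text
slide [-0.0011  0.0002  0.    ] rot [-0.0002  0.     -0.0003] 2.15 [0.3684 0.6145 1.9942 0.0001 0.533  0.5222] 
toolY [ 0.9882 -0.1533 -0.0002] target traydir [ 0.9882 -0.153   0.    ] [0.452  0.2451 0.045 ]
```

View pics/s2.png

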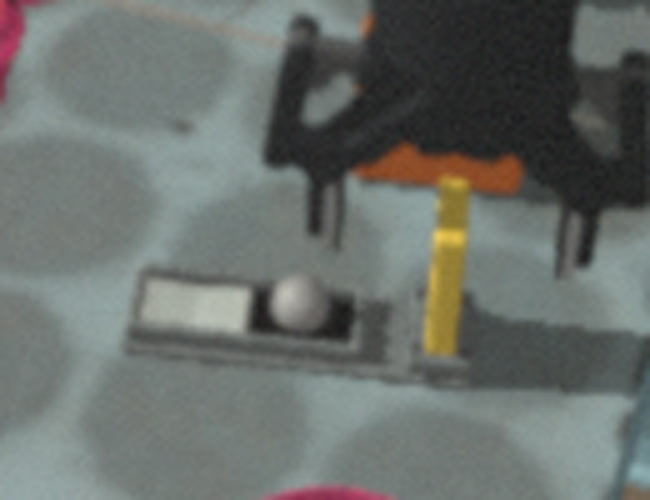

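The side view shows the fingers straddling the yellow plate evenly (crop columns 325 and 577, plate at 448), and clear of the ball. I'll close now.

Call:
send_rows(slide=[[0, 0, 0], [0, 0, 0], [0, 0, 0], [0, 0, 0], [0, 0, 0], [0, 0, 0], [0, 0, 0], [0, 0, 0], [0, 0, 0], [0, 0, 0]], rot=[[0, 0, 0], [0, 0, 0], [0, 0, 0], [0, 0, 0], [0, 0, 0], [0, 0, 0], [0, 0, 0], [0, 0, 0], [0, 0, 0], [0, 0, 0]], grip=0)

```text
time: 3.15
tool_pos: [0.4521, 0.2452, 0.0456]
eef_rot: [2.386, 2.044, 0.001]
force: [-1.0, 0.0, 4.4]
opening: 0.129
grip_force: 59.0
```

Call:
send_rows(slide=[[0, 0, -0.001], [0, 0, -0.003], [0, 0, -0.006], [0, 0, -0.01], [0, 0, -0.015], [0, 0, -0.02], [0, 0, -0.025], [0, 0, -0.029], [0, 0, -0.032], [0, 0, -0.033]], rot=[[0, 0, 0], [0, 0, 0], [0, 0, 0], [0, 0, 0], [0, 0, 0], [0, 0, 0], [0, 0, 0], [0, 0, 0], [0, 0, 0], [0, 0, 0]])

```text
time: 4.15
tool_pos: [0.4521, 0.2451, 0.0787]
eef_rot: [2.386, 2.044, 0.001]
force: [0.5, 1.2, -2.6]
opening: 0.131
grip_force: 58.4
```

Call:
send_rows(slide=[[0, 0, -0.002], [0, 0, -0.006], [0, 0, -0.013], [0, 0, -0.022], [0, 0, -0.032], [0, 0, -0.042], [0, 0, -0.051], [0, 0, -0.058], [0, 0, -0.063], [0, 0, -0.065]], rot=[[0, 0, 0], [0, 0, 0], [0, 0, 0], [0, 0, 0], [0, 0, 0], [0, 0, 0], [0, 0, 0], [0, 0, 0], [0, 0, 0], [0, 0, 0]])

```text
time: 5.15
tool_pos: [0.4521, 0.2451, 0.1438]
eef_rot: [2.386, 2.044, 0.001]
force: [0.2, -0.2, -1.3]
opening: 0.132
grip_force: 58.4
```

Run:
```python
from h import *
p,d=snap('side'); q=p[210:370,270:430,::-1]
cv2.imwrite('pics/s3.png',cv2.resize(q,None,fx=3.7,fy=3.7,interpolation=2))
print(read_state()['tool_pos'])
```

```text
[0.45209817 0.24515295 0.14379304]
```

View pics/s3.png

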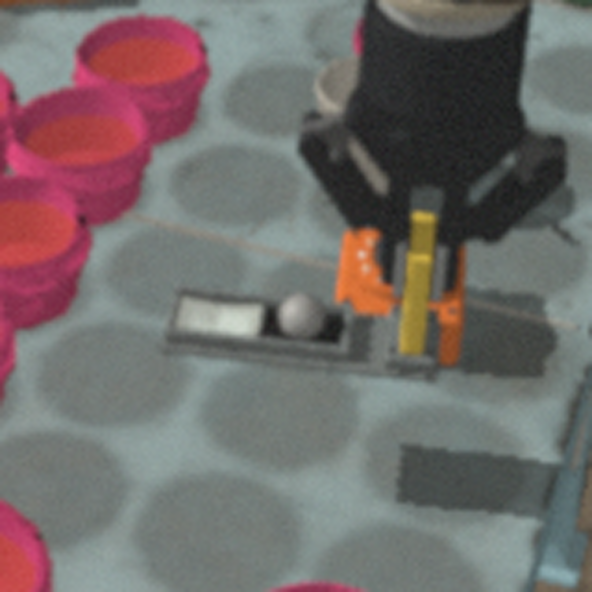

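The tray is lifted level, with the ball at crop (300,315) still in the black pocket. Next I'll tip the window end down gently, with a slight rise.

Call:
send_rows(slide=[[0, 0, -0.001], [0, 0, -0.003], [0, 0, -0.006], [0, 0, -0.009], [0, 0, -0.012], [0, 0, -0.015], [0, 0, -0.018], [0, 0, -0.021], [0, 0, -0.023], [0, 0, -0.024]], rot=[[0.005, 0, 0], [0.015, 0, 0], [0.03, 0, 0], [0.045, 0, 0], [0.06, 0, 0], [0.075, 0, 0], [0.09, 0, 0], [0.105, 0, 0], [0.12, 0, 0], [0.135, 0, 0]])

```text
time: 6.2
tool_pos: [0.4521, 0.2451, 0.1675]
eef_rot: [-2.305, -1.975, 0.134]
force: [0.1, 0.3, -1.2]
opening: 0.129
grip_force: 58.4
```

Call:
send_rows(slide=[[0, 0, 0], [0, 0, 0], [0, 0, 0], [0, 0, 0], [0, 0, 0], [0, 0, 0], [0, 0, 0], [0, 0, 0], [0, 0, 0], [0, 0, 0]], rot=[[0.015, 0, 0], [0.03, 0, 0], [0.045, 0, 0], [0.06, 0, 0], [0.075, 0, 0], [0.085, 0, 0], [0.09, 0, 0], [0.095, 0, 0], [0.095, 0, 0], [0.095, 0, 0]])

```text
time: 7.2
tool_pos: [0.452, 0.2451, 0.1673]
eef_rot: [-2.247, -1.925, 0.222]
force: [-0.0, -0.7, -3.1]
opening: 0.13
grip_force: 58.9
```

```bash
python3 - <<'E'
from h import *
p,d=snap('side'); q=p[210:370,270:430,::-1]
cv2.imwrite('pics/s4.png',cv2.resize(q,None,fx=3.7,fy=3.7,interpolation=2))
E
python3 go.py .452 .245 .168 -8.8 0
```

```text
slide [-0.0001 -0.0001 -0.0006] rot [-0.2299 -0.0001 -0.0004] 7.25 [0.3165 0.4848 1.7941 0.118  1.0713 0.403 ] 
toolY [ 0.9622 -0.1493 -0.2279] target traydir [ 0.9882 -0.153   0.    ] [0.4519 0.2451 0.1673]
```

View pics/s4.png

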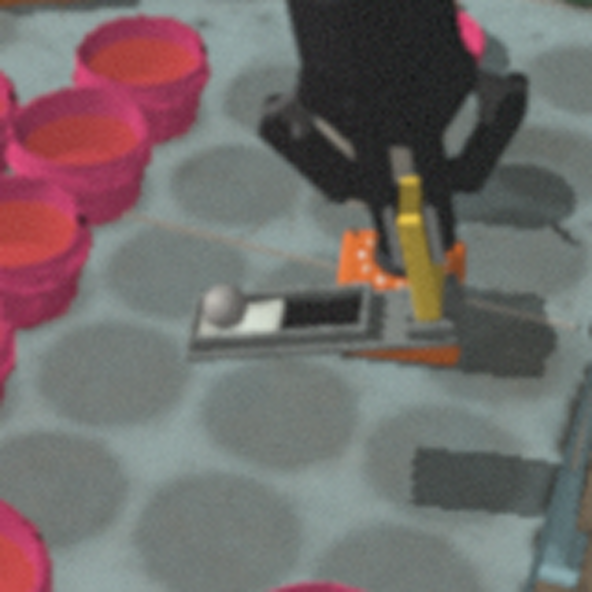

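The ball is over the ridge, in the window pocket at crop (222,305). I'll level the tray slowly.

Call:
send_rows(slide=[[0, 0, 0], [0, 0, 0], [0, 0, 0], [0, 0, 0], [0, 0, 0], [0, 0, 0], [0, 0, 0], [0, 0, 0], [0, 0, 0], [0, 0, 0]], rot=[[-0.01, 0, 0], [-0.025, 0, 0], [-0.045, 0, 0], [-0.065, 0, 0], [-0.085, 0, 0], [-0.105, 0, 0], [-0.12, 0, 0], [-0.135, 0, 0], [-0.145, 0, 0], [-0.155, 0, 0]])

```text
time: 8.25
tool_pos: [0.452, 0.2451, 0.1673]
eef_rot: [-2.342, -2.007, 0.074]
force: [-0.3, 0.4, -2.4]
opening: 0.129
grip_force: 58.9
```

Call:
send_rows(slide=[[0, 0, 0], [0, 0, 0], [0, 0, 0], [0, 0, 0], [0, 0, 0], [0, 0, 0], [0, 0, 0], [0, 0, 0], [0, 0, 0], [0, 0, 0]], rot=[[-0.01, 0, 0], [-0.02, 0, 0], [-0.03, 0, 0], [-0.04, 0, 0], [-0.05, 0, 0], [-0.06, 0, 0], [-0.067, 0, 0], [-0.072, 0, 0], [-0.075, 0, 0], [-0.075, 0, 0]])

```text
time: 9.25
tool_pos: [0.452, 0.2451, 0.1673]
eef_rot: [2.386, 2.044, 0.0]
force: [-0.1, -0.5, -1.5]
opening: 0.132
grip_force: 58.9
```

Call:
send_rows(slide=[[0, 0, -0.001], [0, 0, -0.003], [0, 0, -0.006], [0, 0, -0.01], [0, 0, -0.014], [0, 0, -0.018], [0, 0, -0.022], [0, 0, -0.025], [0, 0, -0.027], [0, 0, -0.028]], rot=[[0, 0, 0], [0, 0, 0], [0, 0, 0], [0, 0, 0], [0, 0, 0], [0, 0, 0], [0, 0, 0], [0, 0, 0], [0, 0, 0], [0, 0, 0]])

```text
time: 10.25
tool_pos: [0.452, 0.2451, 0.1955]
eef_rot: [2.386, 2.044, 0.0]
force: [-0.2, -0.3, -2.7]
opening: 0.131
grip_force: 58.9
```

```bash
python3 - <<'E'
from h import *
p,d=snap('side'); q=p[190:350,270:430,::-1]
cv2.imwrite('pics/s5.png',cv2.resize(q,None,fx=3.7,fy=3.7,interpolation=2))
z=np.load('top.npz'); W=cloud('top',z['d'])
# lens: ray through (455.8,242) at z=.06
c=vision.calibration('top'); R=cv2.Rodrigues(np.array(c['rotation']))[0]; K=np.array([[c['fx'],0,c['cx']],[0,c['fy'],c['cy']],[0,0,1]])
q=cv2.undistortPoints(np.array([[[455.8,242.]]]),K,np.array(c['dist']))[0,0]; r=R@[q[0],-q[1],-1]; o=c['origin']; print('lens',o+r*(.06-o[2])/r[2])
E
python3 go.py .452 -.287 .195 -8.8 0; python3 go.py .452 .245 .195 -8.8 0
```

```text
lens [ 0.54959549 -0.30400635  0.06      ]
slide [-0.5258  0.0815  0.0004] rot [ 0.0002 -0.0001 -0.0003] 10.3 [0.3683 0.3784 1.8702 0.     0.8928 0.5222] 
toolY [ 0.9882 -0.1533  0.0002] target traydir [ 0.9882 -0.153   0.    ] [0.452  0.2451 0.1955]
slide [-0.0001 -0.      0.0005] rot [ 0.0002 -0.0001 -0.0003] 10.3 [0.3683 0.3784 1.8702 0.     0.8928 0.5222] 
toolY [ 0.9882 -0.1533  0.0002] target traydir [ 0.9882 -0.153   0.    ] [0.452  0.2451 0.1955]
```

View pics/s5.png

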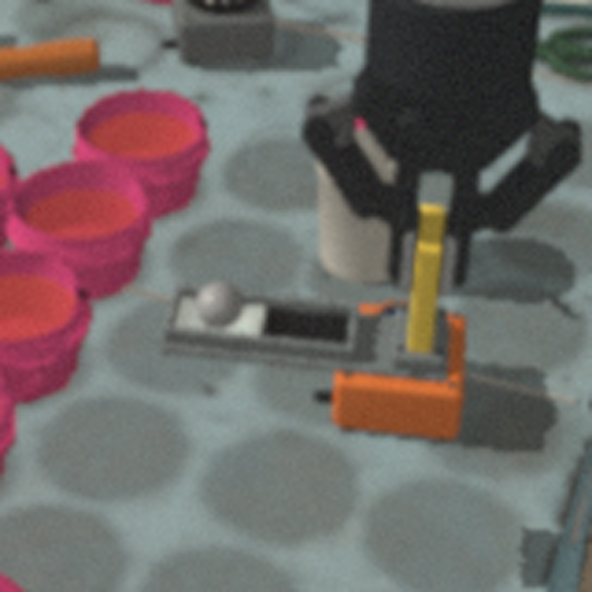

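The tray is level and the ball sits centred in the window at crop (218,303). I'll carry it smoothly about 0.53 m to the lens, at a height well clear of the cup.

Call:
send_rows(slide=[[-0.001, 0, 0], [-0.003, 0.0005, 0], [-0.007, 0.001, 0], [-0.012, 0.002, 0], [-0.018, 0.003, 0], [-0.025, 0.004, 0], [-0.033, 0.005, 0], [-0.041, 0.006, 0], [-0.05, 0.0075, 0], [-0.06, 0.009, 0]], rot=[[0, 0, 0], [0, 0, 0], [0, 0, 0], [0, 0, 0], [0, 0, 0], [0, 0, 0], [0, 0, 0], [0, 0, 0], [0, 0, 0], [0, 0, 0]])

```text
time: 11.3
tool_pos: [0.4517, 0.1836, 0.1953]
eef_rot: [-2.386, -2.044, -0.0]
force: [1.0, 0.2, -1.4]
opening: 0.139
grip_force: 58.9
```

Call:
send_rows(slide=[[-0.01, 0.0015, 0], [-0.02, 0.003, 0], [-0.03, 0.0045, 0], [-0.04, 0.006, 0], [-0.05, 0.0075, 0], [-0.06, 0.009, 0], [-0.07, 0.0105, 0], [-0.08, 0.012, 0], [-0.09, 0.0135, 0], [-0.1, 0.015, 0]], rot=[[0, 0, 0], [0, 0, 0], [0, 0, 0], [0, 0, 0], [0, 0, 0], [0, 0, 0], [0, 0, 0], [0, 0, 0], [0, 0, 0], [0, 0, 0]])

```text
time: 12.3
tool_pos: [0.4512, 0.0825, 0.1953]
eef_rot: [-2.386, -2.044, -0.0]
force: [-0.4, 0.5, -1.1]
opening: 0.13
grip_force: 58.9
```

Call:
send_rows(slide=[[-0.01, 0.0015, 0], [-0.02, 0.003, 0], [-0.03, 0.0045, 0], [-0.04, 0.006, 0], [-0.05, 0.0075, 0], [-0.06, 0.009, 0], [-0.07, 0.0105, 0], [-0.08, 0.012, 0], [-0.09, 0.0135, 0], [-0.1, 0.015, 0]], rot=[[0, 0, 0], [0, 0, 0], [0, 0, 0], [0, 0, 0], [0, 0, 0], [0, 0, 0], [0, 0, 0], [0, 0, 0], [0, 0, 0], [0, 0, 0]])

```text
time: 13.3
tool_pos: [0.4507, -0.0187, 0.1953]
eef_rot: [-2.386, -2.044, -0.0]
force: [-0.1, 0.2, -2.3]
opening: 0.137
grip_force: 58.9
```

Call:
send_rows(slide=[[-0.01, 0.0015, 0], [-0.02, 0.003, 0], [-0.03, 0.0045, 0], [-0.04, 0.006, 0], [-0.05, 0.0075, 0], [-0.06, 0.009, 0], [-0.07, 0.0105, 0], [-0.08, 0.012, 0], [-0.09, 0.0135, 0], [-0.1, 0.015, 0]], rot=[[0, 0, 0], [0, 0, 0], [0, 0, 0], [0, 0, 0], [0, 0, 0], [0, 0, 0], [0, 0, 0], [0, 0, 0], [0, 0, 0], [0, 0, 0]])

```text
time: 14.3
tool_pos: [0.4501, -0.1198, 0.1953]
eef_rot: [-2.386, -2.044, -0.0]
force: [0.2, -0.6, -1.5]
opening: 0.133
grip_force: 58.9
```

Call:
send_rows(slide=[[-0.01, 0.0015, 0], [-0.02, 0.003, 0], [-0.03, 0.0045, 0], [-0.04, 0.006, 0], [-0.05, 0.0075, 0], [-0.06, 0.009, 0], [-0.07, 0.0105, 0], [-0.08, 0.012, 0], [-0.09, 0.0135, 0], [-0.1, 0.015, 0]], rot=[[0, 0, 0], [0, 0, 0], [0, 0, 0], [0, 0, 0], [0, 0, 0], [0, 0, 0], [0, 0, 0], [0, 0, 0], [0, 0, 0], [0, 0, 0]])

```text
time: 15.3
tool_pos: [0.4496, -0.2209, 0.1952]
eef_rot: [-2.386, -2.044, -0.0]
force: [1.1, -0.5, -2.5]
opening: 0.129
grip_force: 58.9
```

Call:
send_rows(slide=[[-0.01, 0.0015, 0], [-0.0195, 0.003, 0], [-0.0285, 0.0042, 0], [-0.037, 0.0055, 0], [-0.0445, 0.0067, 0], [-0.051, 0.0077, 0], [-0.0565, 0.0085, 0], [-0.061, 0.0092, 0], [-0.0645, 0.0097, 0], [-0.0665, 0.01, 0]], rot=[[0, 0, 0], [0, 0, 0], [0, 0, 0], [0, 0, 0], [0, 0, 0], [0, 0, 0], [0, 0, 0], [0, 0, 0], [0, 0, 0], [0, 0, 0]])

```text
time: 16.3
tool_pos: [0.4493, -0.2875, 0.1952]
eef_rot: [-2.386, -2.044, -0.0]
force: [-0.2, -0.4, -1.3]
opening: 0.131
grip_force: 58.9
```

```bash
python3 go.py .4497 -.2874 .157 -8.8 0
```

```text
slide [0.0002 0.0004 0.0382] rot [-0.0001 -0.0001 -0.0004] 16.3 [-0.6931  0.4043  1.8256  0.0001  0.9119 -0.5392] 
toolY [ 0.9882 -0.1534 -0.0001] target traydir [ 0.9882 -0.153   0.    ] [ 0.4493 -0.2875  0.1952]
```

Call:
send_rows(slide=[[0, 0, 0.001], [0, 0, 0.004], [0, 0, 0.008], [0, 0, 0.013], [0, 0, 0.019], [0, 0, 0.025], [0, 0, 0.03], [0, 0, 0.034], [0, 0, 0.037], [0, 0, 0.038]], rot=[[0, 0, 0], [0, 0, 0], [0, 0, 0], [0, 0, 0], [0, 0, 0], [0, 0, 0], [0, 0, 0], [0, 0, 0], [0, 0, 0], [0, 0, 0]])

```text
time: 17.3
tool_pos: [0.4493, -0.2872, 0.1569]
eef_rot: [-2.385, -2.044, -0.0]
force: [-0.2, 1.0, -1.4]
opening: 0.131
grip_force: 58.9
```

Run:
```python
from h import *
pt,d=snap('top'); W=cloud('top',d)
m=np.zeros((480,640),bool); m[195:265,425:485]=1
w=m&(W[...,2]>.1)&(W[...,2]<.16)&(W[...,0]>.475); P=W[w]
r=cv2.minAreaRect((P[:,:2]*1000).astype(np.float32)); print(r,w.sum(),P.min(0),P.max(0),np.median(P,0))
ps,d=snap('side'); S=cloud('side',d)
m[:]=0; m[120:230,270:400]=1
w=m&(S[...,2]>.09)&(S[...,2]<.145)&(S[...,0]>.475)&(S[...,0]<.65)&(S[...,1]<-.22)&(S[...,1]>-.38); P=S[w]
print(cv2.minAreaRect((P[:,:2]*1000).astype(np.float32)),len(P),P.min(0),P.max(0))
a=cv2.resize(pt[170:290,400:500,::-1],(400,480),interpolation=2); b=cv2.resize(ps[110:230,280:380,::-1],(400,480),interpolation=2)
cv2.imwrite('pics/e.png',np.hstack([a,b]))
```

```text
((536.184814453125, -302.71575927734375), (45.83042526245117, 86.17061614990234), 82.01532745361328) 694 [ 0.49653884 -0.33026562  0.10704804] [ 0.58027781 -0.27418305  0.14450003] [ 0.53923762 -0.2987966   0.11947674]
((527.0272216796875, -300.4737854003906), (48.72512435913086, 105.98343658447266), 81.51324462890625) 388 [ 0.47588412 -0.33071844  0.11053473] [ 0.58217282 -0.26976718  0.14337387]
```

View pics/e.png

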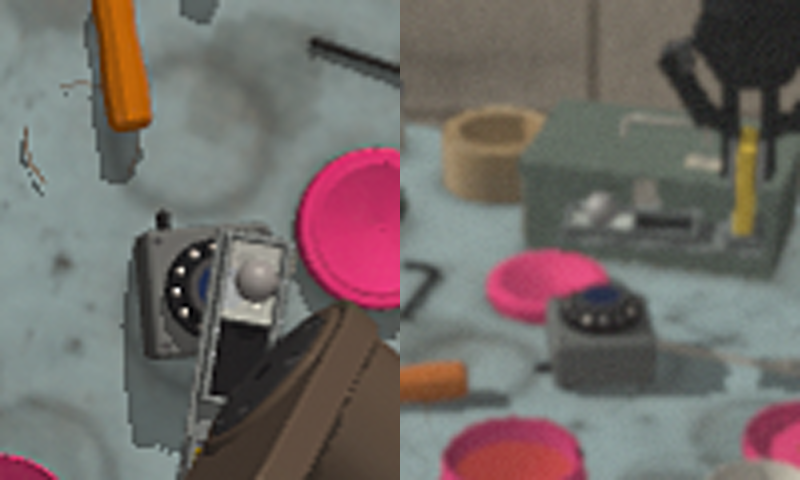

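The tray is held level over the lens with the ball in the window, at left crop (257,277), and nothing is touching. I'll check the alignment by casting a ray through the ball and through the lens.

Run:
```python
from h import *
def ray(n,u,v,z):
    c=vision.calibration(n); R=cv2.Rodrigues(np.array(c['rotation']))[0]; K=np.array([[c['fx'],0,c['cx']],[0,c['fy'],c['cy']],[0,0,1]])
    q=cv2.undistortPoints(np.array([[[u,v]]],float),K,np.array(c['dist']))[0,0]; r=R@[q[0],-q[1],-1]; o=c['origin']; return o+r*(z-o[2])/r[2]
print('ball top',ray('top',400+257/4,170+277/4,.129),'lens top',ray('top',455.8,242,.06))
print('ball side',ray('side',280+198/4,110+208/4,.129),'lens side',ray('side',280+202/4,110+294/4,.06))
s=read_state();print(s['time'],s['tool_pos'],s['joint_vel'].max(),s['grip_force'])
```

```text
ball top [ 0.5518413  -0.30603066  0.129     ] lens top [ 0.54959549 -0.30400635  0.06      ]
ball side [ 0.55239313 -0.30533266  0.129     ] lens side [ 0.54885311 -0.30371294  0.06      ]
17.4 [ 0.44932343 -0.28729938  0.1572168 ] 0.0034182258038411456 58.91429364681244
```

Both cameras agree to within about 4 mm of centre, inside the 12 mm limit. I'll let it settle briefly, then hand in.

Call:
send_rows(slide=[[0, -0.0005, 0], [0, -0.001, 0], [0, -0.0015, 0], [0, -0.002, 0], [0, -0.002, 0], [0, -0.002, 0], [0, -0.002, 0], [0, -0.002, 0], [0, -0.002, 0], [0, -0.002, 0]], rot=[[0, 0, 0], [0, 0, 0], [0, 0, 0], [0, 0, 0], [0, 0, 0], [0, 0, 0], [0, 0, 0], [0, 0, 0], [0, 0, 0], [0, 0, 0]])

```text
time: 18.4
tool_pos: [0.4474, -0.287, 0.1572]
eef_rot: [-2.386, -2.044, -0.0]
force: [0.8, -0.1, -2.0]
opening: 0.13
grip_force: 58.9
```

Call:
send_rows(slide=[[0, 0, 0], [0, 0, 0], [0, 0, 0], [0, 0, 0], [0, 0, 0], [0, 0, 0], [0, 0, 0], [0, 0, 0], [0, 0, 0], [0, 0, 0]], rot=[[0, 0, 0], [0, 0, 0], [0, 0, 0], [0, 0, 0], [0, 0, 0], [0, 0, 0], [0, 0, 0], [0, 0, 0], [0, 0, 0], [0, 0, 0]])

```text
time: 19.4
tool_pos: [0.4473, -0.287, 0.1573]
eef_rot: [-2.386, -2.044, -0.0]
force: [-0.3, 0.9, -1.7]
opening: 0.135
grip_force: 58.9
```

```bash
python3 -c "
from plant import order
print(order.finish_job())"
```

```text
the job is handed in; nothing more can be done
None
```

I handed the job in at about 19 s of the 61 s allowed, with the tray held level and still about 5 cm above the lens, the ball in the clear window pocket and the window an estimated 2–4 mm off the lens's middle; no verdict came back.

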